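# Load the insulator test guard and latch its gate

### The arm

A 6-joint arm with a two-finger parallel gripper is mounted at the origin on a cart in front of the work surface, level with it; the furniture and walls round the work are solid. World frame = base frame: x ahead of the robot, y to its left, z up, the work surface at z = 0. Lengths are in mm, angles in rad, forces in N, time in s.
With the tool pointing down it reaches from about 350 to 950 mm from the base axis. Payload 17.4 kg.
Tool frame: the origin (TCP) lies at the very end of the fingers, on their centre line; the grasp point (between the pads) lies behind it (r.tcp_to_grasp is the z of the grasp point in the tool frame, in mm); z points along the fingers, y is the line along which they close (so a half turn about z gives the same grasp; the last joint's range is limited). The gripper opens to 93 mm and grips with 3 to 60 N. Pads are 15 mm wide; open, the fingers measure 128 mm over their backs; the gripper's body (75 mm by 188 mm) begins 65 mm behind the grasp point.
Start: joints at [1.093, 0.116, 1.442, -0, 1.584, -0.038], TCP at [287.395, 610.767, 218.646] pointing down, gripper open.
Joint ranges: [-2.83, 2.83], [-0.83, 2.19], [0.07, 2.5], [-1.14, 4.28], [0.01, 3], [-2.97, 2.97]. Speed limits (rad/s): [1.89, 1.89, 2.22, 3.14, 3.14, 3.14].

### API

Orientations are given as a unit quaternion [x, y, z, w].
In Python, from workcell import r, optics gives the robot as it stands.
- The arm moves only by the tool play_rows, never from a script. Its argument "motion" is a list of rows, each an object with "translation": the shift along the tool's x, y, z scaled (see below), a list of three; "twist": the turn, a rotation vector about the tool's x, y, z scaled (see below), a list of three; "jaw": the opening, from 0 (shut) to 1 (fully open). A call has 1 to 20 rows; each row is the pose to reach, as a shift and turn from the pose commanded when the call began, along the tool's axes at that moment; what a row does not reach only later rows make up. The controller multiplies each number of a shift by 1 m and each number of a turn by pi/2 rad. A row lasts 1/8 s, in which the tool goes at most 62.5 mm and 10.7 degrees, less where a joint would pass 70% of its speed; a pose out of reach is approached as far as the arm can. A call with a number of a shift or a turn outside -1 to 1 is refused whole. A call with a gripper value outside its range is refused whole. The fingers move at their own pace and stop on an object; "grip_force" is the grip in N (left out, the last holds). Time passes only in rows, so rows that repeat a pose let the fingers close. It gives the time, the measured TCP pose, the force, the opening and the grip force at its end, in the units of the state.
- r.sense(): the state, without advancing time (a new reading comes with each control period).
- optics.grab_frame(name): name is "side" or "top" or "wrist"; returns the picture (384x512x3 uint8, red, green, blue); there is no depth.
- optics.camera_info(name): a dict with "K" (3x3 intrinsics, pixels), "eye" and "orientation" of the camera in the world. Camera axes: x right, y down, z forward; pixel columns grow to the right and rows downward; lengths in mm; the calibration is good to about 2 mm. A picture is of the moment at which its call begins: read the wrist's pose just before it. camera_info takes no time and is no camera call; for the wrist camera it gives the pose at the moment of the call.
- r.job_done(): hands the job in; it is judged then, once.
The state is a dict: "t": time; "joints": joint angles; "qd": joint speeds; "effort": joint torques, N m; "ee_pos": TCP position; "tool_rot": TCP orientation; "contact_force": force on the tool from outside, world axes, zero at the start; "torque": the same for the moment, N m; "finger_gap": finger opening in mm; "finger_force": force on a finger pad.
Only numpy, scipy, OpenCV 4.12 (cv2) and the standard library are available. Lean on these libraries where they do the work, as an engineer would, in place of code of your own. Each camera call takes 0.05 s, during which the arm holds its last target. There are 200 camera calls.

### The job

Stand the white ceramic insulator upright on the middle of the brass disc inside the small test guard and let go of it. Then push the guard's gate shut until its sprung latch snaps in behind the strike and the gate stays shut by itself; push steadily and do not force it (never more than 25 N on the gate). Leave the other things on the bench where they lie.

Things in the scene. Friction and masses are not known exactly. Their poses are not given: they have to be found in the camera images.
- insulator: the loose white ceramic stand-off insulator, waisted, 20 mm in diameter, 22 mm high, about 22 g; origin at the centre of its underside, z up. It starts upright on the bench.
- electrode_top (a point): centre of the top of the brass test disc, 60 mm in diameter, its top 26 mm above the bench, inside the test guard. Axes as guard.
- guard: fixed open-topped grey box on the bench, 200 mm (x) by 260 mm (y), walls 4 mm thick and 76 mm high, its gate on the -x side facing the robot; origin at the centre of its underside. +x points to its back wall, +y to the gate's hinge side, z up. electrode_top is at (30, 10, 26) mm, the gate's hinge axis at (-85, 100). A low black block, 32 mm high, 30 x 22 mm, stands at (-32, -50).
- gate (a joint): hinge angle of the gate, rad: 0 is about shut (panel along the guard's y axis); it grows as the free edge swings out to the guard's -x. Starts open at 0.6 to 1.0 and stays where it is left, with little friction. From about 0.24 inward a spring plunger on the black block (up to 4 N) pushes it open again: a gate that is not latched comes back to 0.2 or more.
- gate_hinge (a point): point on the gate's vertical hinge axis, 45 mm above the bench. Its axes turn with the gate: -y along the panel to the free edge, x normal to the panel (+x to the inside), z up.
- gate_push (a point): where to push the gate: on its plain flat outer (robot side) face, 140 mm from the hinge axis, 40 mm from the free edge, 45 mm above the bench; push along +x (axes as gate_hinge). The gate is 10 mm thick, 180 mm wide, from 12 to 78 mm above the bench.
- latch (a point): point on the bevelled sprung bolt at the gate's free edge, 190 mm from the hinge, 47 mm high. Thumb pin on top to 84 mm. Riding over the strike takes about 8 to 18 N at gate_push, for some 13 mm of travel; then the force drops as it snaps in, and the gate meets a hard stop within 6 mm more. The strike is adjustable, its setting not listed: the latched angle is anywhere in -0.08 to 0.1 rad..
- multimeter: loose multimeter lying on the bench, 150x70x38 mm, origin at the centre of its underside; leave it alone
- tape_masking: loose roll of masking tape, 104x102x25 mm, origin at the centre of its underside; leave it alone
- calculator: loose calculator, 115x68x16 mm, origin at the centre of its underside; leave it alone

How it is judged:
By the outcome, as a careful person would: the job done as asked, in the order asked, and still so for the second after the job is handed in, with the robot touching nothing.
It also fails if it takes over 72 s, if anything falls off the work surface, if the arm or the gripper's body presses on something with over 40 N, if the wrist force passes 120 N, or if a joint passes its speed limit or range.

## Working session

There is one attempt and no reset: what is moved stays moved. The work goes in short steps, Python scripts to look and compute and a tool call to move; the robot and the scene stay as the last step left them, time stands still between calls to the robot, and variables do not carry over. Pictures are saved under pics/ and viewed, at most 10 in all, crops included, and the job is handed in when it is done.

Besides the shell and the picture viewer there is one more tool, called after "Call:" by a JSON object that holds its "api" and its "payload", one argument or row to a line. play_rows: Moves the arm, as the interface text tells. Shifts and turns lie within -1 to 1; 1 stands for 1 m of shift or pi/2 rad of turn. Its arguments: {"type":"object","properties":{"motion":{"type":"array"},"grip_force":{"type":"number"}},"required":["motion"]}

```bash
mkdir -p pics; cat > h.py <<'E'
import numpy as np, cv2
from scipy.spatial.transform import Rotation as R
from workcell import r, optics
def ray(cam,u,v,info=None):
    c=info or optics.camera_info(cam)
    K=np.array(c["K"]);q=np.array(c["orientation"]);M=R.from_quat(q).as_matrix() if q.size==4 else q
    return np.array(c["eye"]),M@np.linalg.inv(K)@[u,v,1]
def onz(cam,u,v,z,info=None):
    e,d=ray(cam,u,v,info); return e+d*(z-e[2])/d[2]
def px(cam,p,info=None):
    c=info or optics.camera_info(cam)
    K=np.array(c["K"]);q=np.array(c["orientation"]);M=R.from_quat(q).as_matrix() if q.size==4 else q
    k=K@M.T@(np.array(p)-c["eye"]); return k[:2]/k[2]
E
python3 - <<'E'
from h import *
s=r.sense();print(s["t"],s["ee_pos"],s["tool_rot"],s["contact_force"],r.tcp_to_grasp)
for n in ["top","side","wrist"]:
    im=optics.grab_frame(n);cv2.imwrite(f"pics/{n}0.png",im[:,:,::-1]);c=optics.camera_info(n);print(n,c)
E
```

```text
0.0 [287.29810813 610.580503   217.91183024] [ 2.18151873e-01  9.75914662e-01 -5.56279463e-04 -1.52764465e-04] [-0.06177237 -0.33631613 -0.13626954] -18.8
top {'K': array([[348.73392385,   0.        , 259.17416212],
       [  0.        , 348.73392385, 188.1914809 ],
       [  0.        ,   0.        ,   1.        ]]), 'eye': array([ 377.03210938,  -55.18475133, 1275.75901696]), 'orientation': array([ 0.71181197, -0.69965515,  0.03588506, -0.05018622])}
side {'K': array([[384.34012185,   0.        , 253.8494263 ],
       [  0.        , 384.34012185, 188.86002819],
       [  0.        ,   0.        ,   1.        ]]), 'eye': array([1129.46707078, -261.09423028, 1099.41875278]), 'orientation': array([ 0.77461006,  0.56846466, -0.15803696, -0.22770926])}
wrist {'K': array([[322.26358507,   0.        , 257.68945816],
       [  0.        , 322.26358507, 191.48299134],
       [  0.        ,   0.        ,   1.        ]]), 'eye': array([227.94597351, 639.00578863, 383.5010687 ]), 'orientation': array([0.8383494 , 0.53185138, 0.0639173 , 0.10108898])}
```

View pics/top0.png

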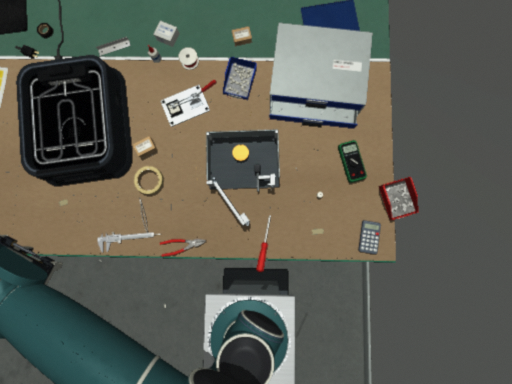

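View pics/side0.png

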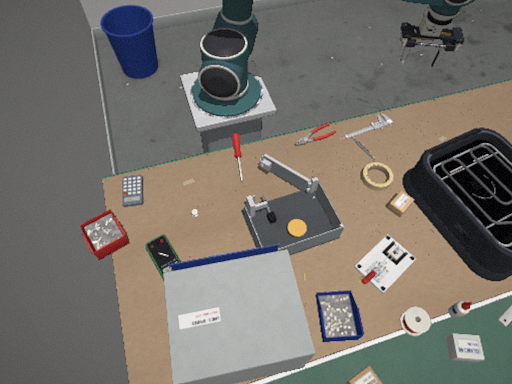

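The top view shows the insulator at about (320,195), the brass disc at (241,153), and the guard spanning about (206..279, 131..188). The gate runs from its hinge at (212,181) to its free edge at (246,222). The side view shows the insulator at (195,212) and the disc at (297,228).

```bash
python3 - <<'E'
from h import *
out={}
for n,(wc,dc) in {"top":((320,195),(241,153)),"side":((195,212),(297,228))}.items():
    im=cv2.imread(f"pics/{n}0.png").astype(int);hsv=cv2.cvtColor(im.astype(np.uint8),cv2.COLOR_BGR2HSV)
    def cen(m,c,w):
        m=m.copy();k=np.zeros_like(m);k[c[1]-w:c[1]+w,c[0]-w:c[0]+w]=1;y,x=np.nonzero(m&k.astype(bool));return x.mean(),y.mean(),len(x),np.ptp(x)+1,np.ptp(y)+1
    a=cen((im.min(2)>150),wc,8);b=cen((hsv[...,0]>12)&(hsv[...,0]<35)&(hsv[...,1]>150)&(hsv[...,2]>150),dc,16)
    print(n,a,b,onz(n,*a[:2],12 if n=="top" else 12),onz(n,*b[:2],26))
    out[n]=(a,b)
im=cv2.imread("pics/top0.png")[120:235,195:335];cv2.imwrite("pics/c1.png",cv2.resize(im,None,fx=5.5,fy=5.1,interpolation=cv2.INTER_CUBIC))
im=cv2.imread("pics/side0.png")[145:260,230:350];cv2.imwrite("pics/c2.png",cv2.resize(im,None,fx=5,fy=5,interpolation=cv2.INTER_CUBIC))
E
```

```text
top (np.float64(319.90909090909093), np.float64(194.0909090909091), 22, np.int64(5), np.int64(5)) (np.float64(239.08928571428572), np.float64(155.57142857142858), 56, np.int64(15), np.int64(16)) [ 513.47591679 -249.14069143   12.        ] [648.79881314  47.22286559  26.        ]<stdin>:6: RuntimeWarning: Mean of empty slice.
  ret = ret.dtype.type(ret / rcount)
Traceback (most recent call last):
ValueError: zero-size array to reduction operation maximum which has no identity
```

```bash
python3 - <<'E'
from h import *
for n,(wc,dc) in {"top":((320,195),(241,153)),"side":((195,212),(297,228))}.items():
    im=cv2.imread(f"pics/{n}0.png");hsv=cv2.cvtColor(im,cv2.COLOR_BGR2HSV).astype(int)
    def cen(m,c,w):
        k=np.zeros_like(m);k[c[1]-w:c[1]+w,c[0]-w:c[0]+w]=True;y,x=np.nonzero(m&k);return x.mean(),y.mean(),len(x),np.ptp(x)+1,np.ptp(y)+1
    print(n,hsv[dc[1],dc[0]],hsv[dc[1]-20,dc[0]],im[wc[1],wc[0]])
    a=cen((im.min(2)>im[wc[1],wc[0]].min()*.8),wc,8);b=cen((hsv[...,0]>10)&(hsv[...,0]<35)&(hsv[...,1]>110)&(hsv[...,2]>120),dc,13)
    print(a,b,onz(n,*a[:2],14).round(1),onz(n,*b[:2],26).round(1))
im=cv2.imread("pics/top0.png")[120:235,195:335];cv2.imwrite("pics/c1.png",cv2.resize(im,None,fx=5,fy=5,interpolation=cv2.INTER_CUBIC))
im=cv2.imread("pics/side0.png")[145:260,230:350];cv2.imwrite("pics/c2.png",cv2.resize(im,None,fx=5,fy=5,interpolation=cv2.INTER_CUBIC))
E
```

```text
top [ 25 148 245] [90 11 46] [212 227 228]
(np.float64(319.8421052631579), np.float64(194.1578947368421), 19, np.int64(5), np.int64(5)) (np.float64(240.15068493150685), np.float64(152.2648401826484), 219, np.int64(17), np.int64(16)) [ 513.  -248.6   14. ] [661.2  43.6  26. ]
side [ 20 146 230] [105  23  87] [228 236 239]
(np.float64(194.48387096774192), np.float64(211.90322580645162), 31, np.int64(6), np.int64(8)) (np.float64(296.6630434782609), np.float64(227.3586956521739), 276, np.int64(20), np.int64(18)) [ 510.4 -247.6   14. ] [664.7  42.7  26. ]
```

View pics/c1.png

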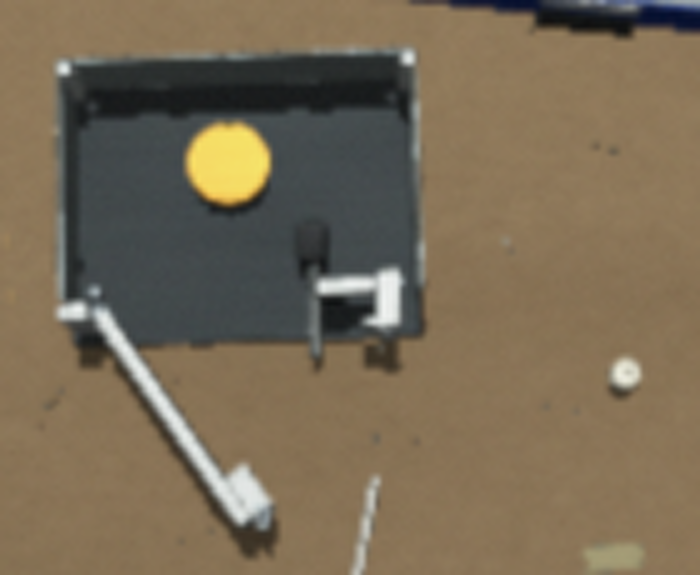

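View pics/c2.png

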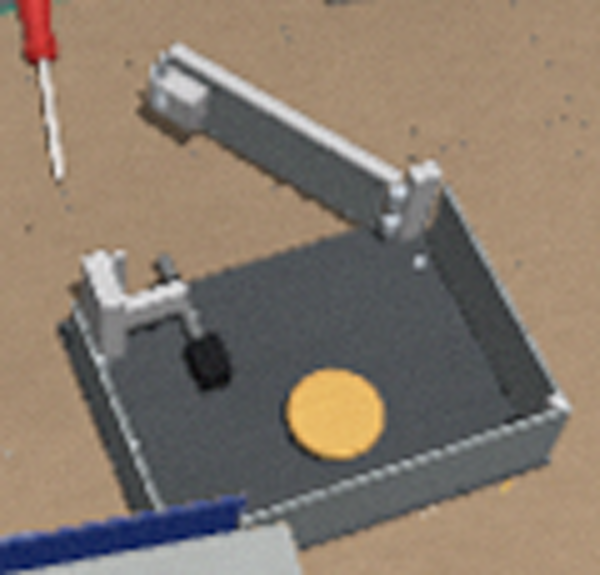

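The crops show these positions:
- **Top crop:** the guard's back corners are at (65,68) and (408,58), the hinge pin is near (95,295), the gate's top edge runs to (240,510), and the spring plunger and strike are at the right front.
- **Side crop:** the free end of the gate is at (178,48), and the strike is at (95,260).

Next I work out the yaw, the hinge and the gate angle.

```bash
python3 - <<'E'
from h import *
T=lambda x,y:(195+(x+.5)/5-.5,120+(y+.5)/5-.5)
S=lambda x,y:(230+(x+.5)/5-.5,145+(y+.5)/5-.5)
bl=onz("top",*T(65,68),76);br=onz("top",*T(408,58),76);print("back",bl,br,np.linalg.norm(bl-br))
sbl=onz("side",*S(560,405),76);print("side back-left",sbl)
d=(bl-br)[:2];yaw=np.arctan2(-d[0],d[1]);print("yaw",yaw)
for yaw in (yaw,):
    Q=R.from_euler("z",yaw).as_matrix();e=np.array([662.9,43.2,26.]);g=e-Q@[30,10,26]
    print("guard",g,"hinge",g+Q@[-85,100,45],"backleft pred",g+Q@[98,128,76],g+Q@[98,-128,76])
    h=g+Q@[-85,100,78]
    for n,p in (("top",T(243,500)),("top",T(170,410)),("side",S(178,48)),("side",S(290,115))):
        q=onz(n,*p,78);v=Q.T@(q-h);print(n,q.round(1),"local",v.round(1),"ang",np.arctan2(-v[0],-v[1]),np.hypot(*v[:2]))
    print("hinge seen",onz("top",*T(95,295),78),px("top",h))
s=r.sense();Rm=R.from_quat(s["tool_rot"]);print(Rm.as_matrix().round(3))
for n in("top","side"):pass
print(px("wrist",[511.7,-248,14]))
E
```

```text
back [717.15163224 156.95670718  76.        ] [727.55349702 -85.95973059  76.        ] 243.13904361041742
side back-left [720.724306   158.67627891  76.        ]
yaw 0.04279460948087623
guard [6.33355282e+02 3.19257090e+01 3.55271368e-15] hinge [544.15494884 128.19772246  45.        ] backleft pred [725.78951991 164.00111045  76.        ] [736.74159632 -91.76450886  76.        ]
top [414.2  23.2  78. ] local [-134.4  -99.4    0. ] ang 0.9340191934462326 167.1035769890011
top [475.2  75.1  78. ] local [-71.2 -50.1   0. ] ang 0.9575983255622676 87.07568188610593
side [402.8  25.4  78. ] local [-145.7  -96.7    0. ] ang 0.9847411342480431 174.82847251714745
side [476.1  77.7  78. ] local [-70.2 -47.5   0. ] ang 0.9759328287054089 84.75348937195312
hinge seen [554.54040902 129.73330986  78.        ] [213.93790551 181.56050768]
[[-0.905  0.426 -0.   ]
 [ 0.426  0.905 -0.001]
 [ 0.    -0.001 -1.   ]]
[-172.98310858  525.63011751]
```

Call:
{"api": "play_rows", "payload": {
  "motion": [
    {"translation": [-0.569,-0.682,0.04],"twist": [0,0,-0.307],"jaw": 0.7},
    {"translation": [-0.569,-0.682,0.04],"twist": [0,0,-0.307],"jaw": 0.7},
    {"translation": [-0.569,-0.682,0.04],"twist": [0,0,-0.307],"jaw": 0.7},
    {"translation": [-0.569,-0.682,0.04],"twist": [0,0,-0.307],"jaw": 0.7},
    {"translation": [-0.569,-0.682,0.04],"twist": [0,0,-0.307],"jaw": 0.7},
    {"translation": [-0.569,-0.682,0.04],"twist": [0,0,-0.307],"jaw": 0.7},
    {"translation": [-0.569,-0.682,0.04],"twist": [0,0,-0.307],"jaw": 0.7},
    {"translation": [-0.569,-0.682,0.04],"twist": [0,0,-0.307],"jaw": 0.7},
    {"translation": [-0.569,-0.682,0.04],"twist": [0,0,-0.307],"jaw": 0.7},
    {"translation": [-0.569,-0.682,0.04],"twist": [0,0,-0.307],"jaw": 0.7},
    {"translation": [-0.569,-0.682,0.04],"twist": [0,0,-0.307],"jaw": 0.7},
    {"translation": [-0.569,-0.682,0.04],"twist": [0,0,-0.307],"jaw": 0.7},
    {"translation": [-0.569,-0.682,0.04],"twist": [0,0,-0.307],"jaw": 0.7},
    {"translation": [-0.569,-0.682,0.04],"twist": [0,0,-0.307],"jaw": 0.7},
    {"translation": [-0.569,-0.682,0.04],"twist": [0,0,-0.307],"jaw": 0.7},
    {"translation": [-0.569,-0.682,0.04],"twist": [0,0,-0.307],"jaw": 0.7},
    {"translation": [-0.569,-0.682,0.04],"twist": [0,0,-0.307],"jaw": 0.7},
    {"translation": [-0.569,-0.682,0.04],"twist": [0,0,-0.307],"jaw": 0.7},
    {"translation": [-0.569,-0.682,0.04],"twist": [0,0,-0.307],"jaw": 0.7},
    {"translation": [-0.569,-0.682,0.04],"twist": [0,0,-0.307],"jaw": 0.7}
  ]
}}

```text
t: 2.65
ee_pos: [511.9, -248.2, 178.8]
tool_rot: [-0.022, 1.0, -0.0, 0.0]
contact_force: [-0.0, 0.5, -0.1]
finger_gap: 65.1
finger_force: 0.0
```

```bash
cat > w.py <<'E'
from h import *
import sys
def snap(name):
    i=optics.camera_info("wrist");im=optics.grab_frame("wrist")[:,:,::-1].copy();cv2.imwrite(f"pics/{name}.png",im);return im,i
E
python3 - <<'E'
from w import *
im,i=snap("w1");p=px("wrist",[512,-248,22],i);print(p,i["eye"])
m=(im.min(2)>150).astype(np.uint8);n,l,s,c=cv2.connectedComponentsWithStats(m)
for k in range(1,n):
    if s[k,4]>100: print(s[k],c[k],onz("wrist",*c[k],14,i).round(1))
E
```

```text
[257.36866553 178.92321028] [ 446.2896461  -250.46187474  344.23671829]
[ 42   2  13  13 132] [48.06060606  7.81060606] [ 360.5 -448.4   14. ]
[440   2  42 110 652] [460.64110429  55.23006135] [384.9 -58.9  14. ]
[ 59   5  12  13 129] [64.5503876  11.13178295] [ 362.6 -433.4   14. ]
[ 75   9  13  12 133] [80.91729323 14.53383459] [ 364.8 -418.5   14. ]
[ 91  12  13  13 134] [97.20149254 18.00746269] [ 367.2 -403.6   14. ]
[ 58  22  12  13 124] [63.53225806 27.83870968] [ 376.9 -435.8   14. ]
[ 74  26  13  12 133] [80.01503759 31.26315789] [ 379.2 -420.6   14. ]
[ 90  29  13  12 132] [95.97727273 34.65151515] [ 381.5 -405.8   14. ]
[250  34  43  21 749] [270.82242991  44.23898531] [ 382.9 -240.7   14. ]
[ 45  41  54  28 832] [72.703125   54.65144231] [ 400.1 -429.4   14. ]
[  0 170  19  33 366] [  6.25136612 187.88797814] [ 534.5 -511.5   14. ]
[249 170  20  19 304] [258.61513158 178.85197368] [ 513.5 -246.6   14. ]
[443 200  34  33 221] [461.4841629  224.37556561] [554.3 -25.1  14. ]
[161 312  19  21 206] [171.05825243 323.40291262] [ 690.6 -341.7   14. ]
```

View pics/w1.png

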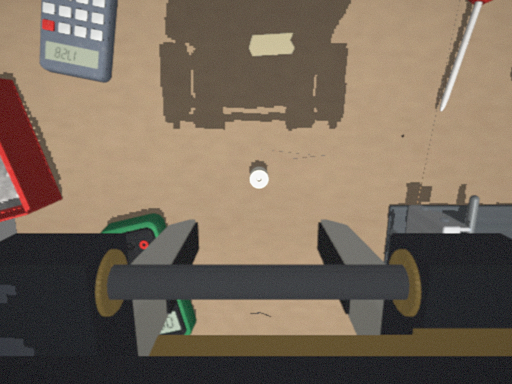

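The insulator's top is at (258.6,179) in the wrist image, which puts it at about (512,-246.8), in agreement with the other views. The multimeter and calculator are clear of the fingers. Next I descend and grip.

Call:
{"api": "play_rows", "payload": {
  "motion": [
    {"translation": [0,0.001,0.06],"twist": [0,0,0],"jaw": 0.6},
    {"translation": [0,0.001,0.12],"twist": [0,0,0],"jaw": 0.6},
    {"translation": [0,0.001,0.15],"twist": [0,0,0],"jaw": 0.6},
    {"translation": [0,0.001,0.165],"twist": [0,0,0],"jaw": 0.6},
    {"translation": [0,0.001,0.174],"twist": [0,0,0],"jaw": 0.6},
    {"translation": [0,0.001,0.174],"twist": [0,0,0],"jaw": 0.6},
    {"translation": [0,0.001,0.174],"twist": [0,0,0],"jaw": 0.4},
    {"translation": [0,0.001,0.174],"twist": [0,0,0],"jaw": 0.3},
    {"translation": [0,0.001,0.174],"twist": [0,0,0],"jaw": 0.2},
    {"translation": [0,0.001,0.174],"twist": [0,0,0],"jaw": 0.1},
    {"translation": [0,0.001,0.174],"twist": [0,0,0],"jaw": 0.1},
    {"translation": [0,0.001,0.174],"twist": [0,0,0],"jaw": 0.1},
    {"translation": [0,0.001,0.174],"twist": [0,0,0],"jaw": 0.1},
    {"translation": [0,0.001,0.174],"twist": [0,0,0],"jaw": 0.1}
  ],
  "grip_force": 12
}}

```text
t: 4.45
ee_pos: [511.9, -247.7, 4.8]
tool_rot: [-0.021, 1.0, -0.0, 0.0]
contact_force: [-0.4, 0.2, 4.0]
finger_gap: 18.8
finger_force: 12.0
```

Call:
{"api": "play_rows", "payload": {
  "motion": [
    {"translation": [0,0,-0.03],"twist": [0,0,0],"jaw": 0.1},
    {"translation": [0,0,-0.09],"twist": [0,0,0],"jaw": 0.1},
    {"translation": [0,0,-0.15],"twist": [0,0,0],"jaw": 0.1},
    {"translation": [0,0.03,-0.175],"twist": [0,0,0],"jaw": 0.1},
    {"translation": [-0.03,0.08,-0.175],"twist": [0,0,0],"jaw": 0.1},
    {"translation": [-0.06,0.13,-0.175],"twist": [0,0,0],"jaw": 0.1},
    {"translation": [-0.09,0.18,-0.175],"twist": [0,0,0],"jaw": 0.1},
    {"translation": [-0.12,0.23,-0.175],"twist": [0,0,0],"jaw": 0.1},
    {"translation": [-0.15,0.27,-0.175],"twist": [0,0,0],"jaw": 0.1},
    {"translation": [-0.163,0.284,-0.175],"twist": [0,0,0],"jaw": 0.1},
    {"translation": [-0.163,0.284,-0.175],"twist": [0,0,0],"jaw": 0.1},
    {"translation": [-0.163,0.284,-0.175],"twist": [0,0,0],"jaw": 0.1}
  ]
}}

```text
t: 5.95
ee_pos: [662.2, 41.9, 179.6]
tool_rot: [-0.021, 1.0, -0.0, -0.0]
contact_force: [-0.2, -0.4, 0.5]
finger_gap: 18.7
finger_force: 12.0
```

```bash
python3 - <<'E'
from w import *
im,i=snap("w2");s=r.sense();print(s["ee_pos"],R.from_quat(s["tool_rot"]).as_matrix().round(4),i["eye"],s["finger_gap"])
h=cv2.cvtColor(im,cv2.COLOR_BGR2HSV).astype(int)
m=((h[...,0]>15)&(h[...,0]<35)&(h[...,1]>110)&(h[...,2]>120)).astype(np.uint8);n,l,st,c=cv2.connectedComponentsWithStats(m)
for k in range(1,n):
    if st[k,4]>200: print(st[k],c[k],onz("wrist",*c[k],26,i).round(1))
print(px("wrist",[663,43,26],i))
E
```

```text
[662.18904127  41.81297288 179.77906874] [[-9.991e-01 -4.130e-02  1.000e-04]
 [-4.130e-02  9.991e-01 -2.000e-04]
 [-1.000e-04 -2.000e-04 -1.000e+00]] [596.6360774   39.75609192 345.02000486] 18.804208718416774
[299 249  12  67 450] [305.18444444 283.20222222] [775.7  99.2  26. ]
[206 250  11  66 462] [210.06926407 283.45238095] [780.3  -4.9  26. ]
[  24  329  440   27 9623] [256.58058817 344.06027226] [855.4  49.1  26. ]
[258.23426871 180.42083065]
```

View pics/w2.png

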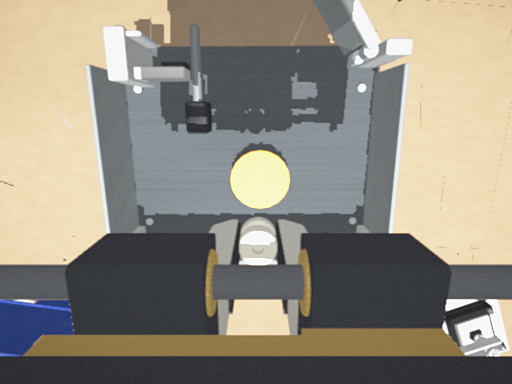

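The insulator is held between the pads at about (258,245) and looks upright. The disc is centred near (260,180), with the hinge post at about (370,55), the gate at (345,25) and the plunger block at (198,117).

```bash
python3 - <<'E'
from w import *
im=cv2.imread("pics/w2.png");i=optics.camera_info("wrist")
h=cv2.cvtColor(im,cv2.COLOR_BGR2HSV).astype(int);print(h[180,260],i["eye"])
m=((h[...,0]>18)&(h[...,0]<40)&(h[...,1]>60)&(h[...,2]>150)).astype(np.uint8);m[225:]=0;m[:140]=0;m[:,:220]=0;m[:,300:]=0
c=max(cv2.findContours(m,0,2)[0],key=cv2.contourArea);e=cv2.fitEllipse(c);print(e,cv2.boundingRect(c),onz("wrist",*e[0],26,i).round(1))
for p in ((362,88),(138,89),(352,221),(150,221)): print(p,onz("wrist",*p,4,i).round(1))
print("strike",onz("wrist",115,30,78,i))
E
```

```text
[ 30  51 247] [596.5782673   39.65494155 345.18863647]
((259.6114807128906, 179.06222534179688), (57.305667877197266, 58.51343536376953), 94.85708618164062) (230, 150, 60, 59) [661.6  44.2  26. ]
(362, 88) [568.1 144.    4. ]
(138, 89) [578.3 -82.3   4. ]
(352, 221) [709.5 149.5   4. ]
(150, 221) [718.8 -75.5   4. ]
strike [540.03217015 -71.26468655  78.        ]
```

Call:
{"api": "play_rows", "payload": {
  "motion": [
    {"translation": [0,0.002,0.05],"twist": [0,0,0],"jaw": 0.1},
    {"translation": [0,0.002,0.1],"twist": [0,0,0],"jaw": 0.1},
    {"translation": [0,0.002,0.13],"twist": [0,0,0],"jaw": 0.1},
    {"translation": [0,0.002,0.14],"twist": [0,0,0],"jaw": 0.1},
    {"translation": [0,0.002,0.145],"twist": [0,0,0],"jaw": 0.1},
    {"translation": [0,0.002,0.148],"twist": [0,0,0],"jaw": 0.1},
    {"translation": [0,0.002,0.148],"twist": [0,0,0],"jaw": 0.1},
    {"translation": [0,0.002,0.148],"twist": [0,0,0],"jaw": 0.1}
  ]
}}

```text
t: 7.0
ee_pos: [662.9, 45.1, 32.4]
tool_rot: [-0.021, 1.0, -0.0, 0.0]
contact_force: [-0.0, 0.4, -1.4]
finger_gap: 18.8
finger_force: 12.0
```

Call:
{"api": "play_rows", "payload": {
  "motion": [
    {"translation": [0,-0.001,0.001],"twist": [0,0,0],"jaw": 0.1},
    {"translation": [0,-0.001,0.0015],"twist": [0,0,0],"jaw": 0.1},
    {"translation": [0,-0.001,0.0015],"twist": [0,0,0],"jaw": 0.1}
  ]
}}

```text
t: 7.38
ee_pos: [662.8, 44.0, 30.8]
tool_rot: [-0.021, 1.0, -0.0, 0.0]
contact_force: [-1.5, -1.0, 5.5]
finger_gap: 18.7
finger_force: 12.0
```

In contact with the disc (5.5 N). Release and retreat upwards.

Call:
{"api": "play_rows", "payload": {
  "motion": [
    {"translation": [0,0,0],"twist": [0,0,0],"jaw": 0.25},
    {"translation": [0,0,0],"twist": [0,0,0],"jaw": 0.35},
    {"translation": [0,0,0],"twist": [0,0,0],"jaw": 0.5},
    {"translation": [0,0,0],"twist": [0,0,0],"jaw": 0.5},
    {"translation": [0,0,-0.01],"twist": [0,0,0],"jaw": 0.5},
    {"translation": [0,0,-0.03],"twist": [0,0,0],"jaw": 0.5},
    {"translation": [0,0,-0.08],"twist": [0,0,0],"jaw": 0.5},
    {"translation": [0,0,-0.14],"twist": [0,0,0],"jaw": 0.5},
    {"translation": [0,0,-0.16],"twist": [0,0,0],"jaw": 0.5},
    {"translation": [0,0,-0.16],"twist": [0,0,0],"jaw": 0.5}
  ]
}}

```text
t: 8.62
ee_pos: [663.1, 44.1, 192.3]
tool_rot: [-0.021, 1.0, -0.0, 0.002]
contact_force: [-0.9, -0.4, -0.5]
finger_gap: 46.3
finger_force: 0.0
```

```bash
python3 - <<'E'
from w import *
im,i=snap("w3");s=r.sense();print(s["ee_pos"],s["finger_gap"])
cv2.imwrite("pics/c3.png",cv2.resize(im[0:240,80:440],None,fx=2.2,fy=2.2,interpolation=cv2.INTER_CUBIC))
E
```

```text
[662.48914873  44.06230811 190.02492103] 46.27830777358381
```

View pics/c3.png

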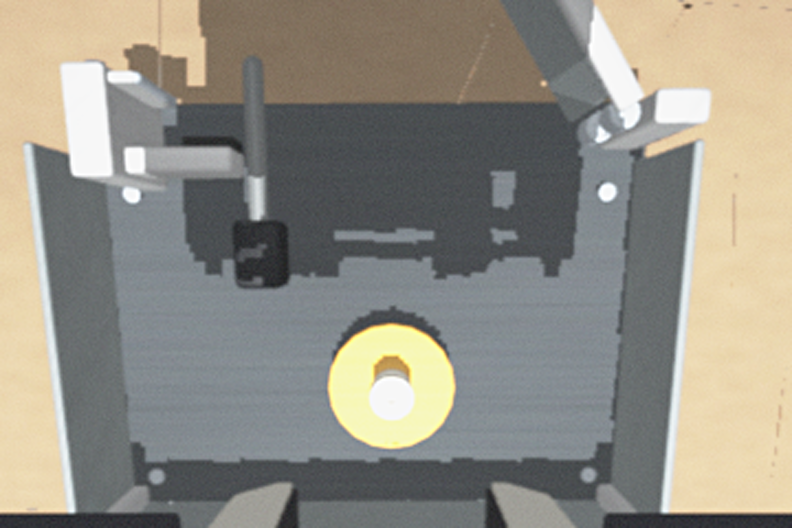

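The insulator stands upright near the disc's centre: its top is at crop (392,397) and the disc at (391,385). The gate still stands open. Next I go outside the gate with closed fingers.

Call:
{"api": "play_rows", "payload": {
  "motion": [
    {"translation": [0.06,0.006,0],"twist": [0,0,0],"jaw": 0.0},
    {"translation": [0.12,0.013,0],"twist": [0,0,0],"jaw": 0.0},
    {"translation": [0.18,0.02,0],"twist": [0,0,0],"jaw": 0.0},
    {"translation": [0.24,0.027,0],"twist": [0,0,0],"jaw": 0.0},
    {"translation": [0.281,0.031,0],"twist": [0,0,0],"jaw": 0.0},
    {"translation": [0.281,0.031,0],"twist": [0,0,0],"jaw": 0.0},
    {"translation": [0.281,0.031,0],"twist": [0,0,0],"jaw": 0.0},
    {"translation": [0.281,0.031,0.05],"twist": [0,0,0],"jaw": 0.0}
  ]
}}

```text
t: 9.68
ee_pos: [382.5, 63.1, 141.4]
tool_rot: [-0.021, 1.0, 0.0, 0.002]
contact_force: [0.6, -0.3, -1.5]
finger_gap: 0.5
finger_force: 0.0
```

```bash
python3 - <<'E'
from h import *
i=optics.camera_info("top");im=optics.grab_frame("top")[:,:,::-1];s=r.sense();print(s["ee_pos"],s["joints"],s["finger_gap"],s["contact_force"])
j=optics.camera_info("wrist");w=optics.grab_frame("wrist")[:,:,::-1]
cv2.imwrite("pics/w4.png",w)
for a in (.9,.95,1.):
    H=np.array([543.2,128.8]);d=np.array([np.sin(.043-a),-np.cos(.043-a)]);print(a,[px("wrist",[*(H+d*t),78],j).round(0) for t in (0,140,180)])
E
```

```text
[379.45859787  62.88769895 132.84098245] [ 9.78926854e-02 -5.28895784e-01  2.12860322e+00 -1.01625471e-06
  1.54831434e+00 -1.51511910e+00] 0.38573269447604297 [-1.73604352  0.06034298 -9.16191422]
0.9 [array([328., 400.]), array([220., 280.]), array([184., 241.])]
0.95 [array([328., 400.]), array([227., 275.]), array([194., 234.])]
1.0 [array([328., 400.]), array([235., 270.]), array([204., 228.])]
```

View pics/w4.png

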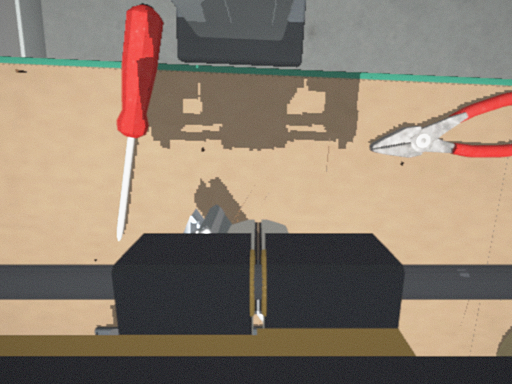

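The wrist picture shows the gate's free end at about (205,215) and clear bench under the closed fingers at (258,228). The descent is clear.

Call:
{"api": "play_rows", "payload": {
  "motion": [
    {"translation": [0,0,0.04],"twist": [0,0,0],"jaw": 0.0},
    {"translation": [0,0,0.08],"twist": [0,0,0],"jaw": 0.0},
    {"translation": [0,0,0.1],"twist": [0,0,0],"jaw": 0.0},
    {"translation": [0,0,0.102],"twist": [0,0,0],"jaw": 0.0},
    {"translation": [0,0,0.102],"twist": [0,0,0],"jaw": 0.0}
  ]
}}

```text
t: 10.4
ee_pos: [381.3, 63.1, 39.4]
tool_rot: [-0.021, 1.0, 0.0, 0.0]
contact_force: [0.8, 0.4, 0.6]
finger_gap: 0.3
finger_force: 0.0
```

```bash
cat > plan.py <<'E'
from h import *
import sys
# TCP (world) so the leading -y corner (or centre when flat) meets the gate at angle th; commands from present pose
H=np.array([543.2,128.8]);Q=R.from_euler("z",.043).as_matrix()[:2,:2]
s=r.sense();p=s["ee_pos"][:2];M=R.from_quat(s["tool_rot"]).as_matrix()[:2,:2]
def tcp(th,S=150):
    c=S*np.array([-np.sin(th),-np.cos(th)])-5*np.array([np.cos(th),-np.sin(th)])
    return H+Q@(c-[7.5,-17.5])
if __name__=="__main__":
    for th in map(float,sys.argv[1:]): print(th,(M.T@(tcp(th)-p)).round(1))
    print(s["t"],s["ee_pos"].round(1),s["contact_force"].round(1))
E
python3 plan.py 1 .9 .8 .7 .6 .5 .4 .35 .3 .28
```

```text
1.0 [-28.2  -0.7]
0.9 [-36.5 -13.1]
0.8 [-46.  -24.7]
0.7 [-56.7 -35.3]
0.6 [-68.3 -44.8]
0.5 [-80.8 -53. ]
0.4 [-94.1 -60. ]
0.35 [-101.  -63.]
0.3 [-108.   -65.6]
0.28 [-110.9  -66.6]
10.4 [381.3  63.1  39.4] [0.8 0.4 0.6]
```

Call:
{"api": "play_rows", "payload": {
  "motion": [
    {"translation": [-0.01,0,0.005],"twist": [0,0,0],"jaw": 0.0},
    {"translation": [-0.02,0,0.005],"twist": [0,0,0],"jaw": 0.0},
    {"translation": [-0.028,-0.001,0.005],"twist": [0,0,0],"jaw": 0.0},
    {"translation": [-0.032,-0.007,0.005],"twist": [0,0,0],"jaw": 0.0},
    {"translation": [-0.036,-0.013,0.005],"twist": [0,0,0],"jaw": 0.0},
    {"translation": [-0.041,-0.019,0.005],"twist": [0,0,0],"jaw": 0.0},
    {"translation": [-0.046,-0.025,0.005],"twist": [0,0,0],"jaw": 0.0},
    {"translation": [-0.051,-0.03,0.005],"twist": [0,0,0],"jaw": 0.0},
    {"translation": [-0.057,-0.035,0.005],"twist": [0,0,0],"jaw": 0.0},
    {"translation": [-0.062,-0.04,0.005],"twist": [0,0,0],"jaw": 0.0},
    {"translation": [-0.068,-0.045,0.005],"twist": [0,0,0],"jaw": 0.0},
    {"translation": [-0.074,-0.049,0.005],"twist": [0,0,0],"jaw": 0.0},
    {"translation": [-0.08,-0.053,0.005],"twist": [0,0,0],"jaw": 0.0},
    {"translation": [-0.087,-0.057,0.005],"twist": [0,0,0],"jaw": 0.0},
    {"translation": [-0.094,-0.06,0.005],"twist": [0,0,0],"jaw": 0.0},
    {"translation": [-0.1,-0.063,0.005],"twist": [0,0,0],"jaw": 0.0},
    {"translation": [-0.104,-0.065,0.005],"twist": [0,0,0],"jaw": 0.0},
    {"translation": [-0.104,-0.065,0.005],"twist": [0,0,0],"jaw": 0.0}
  ]
}}

```text
t: 12.65
ee_pos: [487.4, 2.5, 33.1]
tool_rot: [-0.021, 1.0, 0.0, -0.0]
contact_force: [0.3, -0.7, 0.3]
finger_gap: 0.4
finger_force: 0.0
```

```bash
python3 plan.py .28 .24 .2 .16 .12 .08 .04 0 -.04 -.08 -.12
python3 - <<'E'
from w import *
for n in("top","side"): cv2.imwrite(f"pics/{n}5.png",optics.grab_frame(n)[:,:,::-1])
im=cv2.imread("pics/side5.png")[130:260,220:350];cv2.imwrite("pics/c5.png",cv2.resize(im,None,fx=4.5,fy=4.5,interpolation=cv2.INTER_CUBIC))
E
```

```text
0.28 [-7.4 -1.5]
0.24 [-13.2  -3.2]
0.2 [-19.   -4.7]
0.16 [-24.9  -6. ]
0.12 [-30.8  -7. ]
0.08 [-36.7  -7.8]
0.04 [-42.7  -8.4]
0.0 [-48.7  -8.7]
-0.04 [-54.7  -8.8]
-0.08 [-60.7  -8.6]
-0.12 [-66.7  -8.2]
12.65 [487.4   2.5  33.1] [ 0.3 -0.7  0.3]
```

View pics/c5.png

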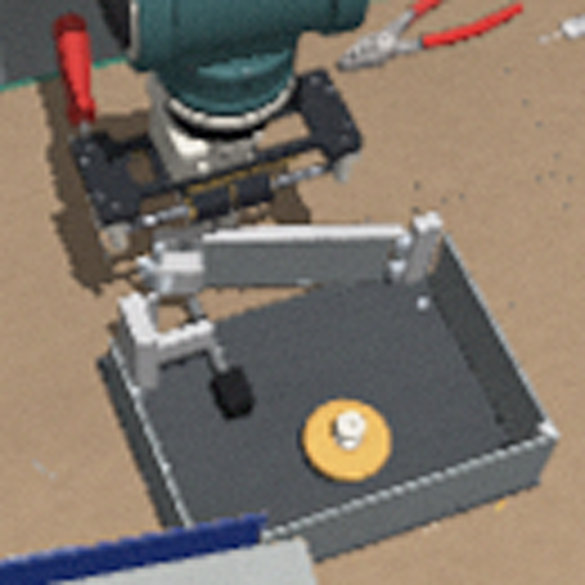

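The gate has followed to about 0.3 rad and the insulator is still standing. I turn the tool slightly so one corner leads at about 140 mm from the hinge, and push on slowly.

Call:
{"api": "play_rows", "payload": {
  "motion": [
    {"translation": [-0.002,0,0],"twist": [0,0,-0.04],"jaw": 0.0},
    {"translation": [-0.005,0,0],"twist": [0,0,-0.076],"jaw": 0.0},
    {"translation": [-0.008,0,0],"twist": [0,0,-0.076],"jaw": 0.0},
    {"translation": [-0.011,-0.001,0],"twist": [0,0,-0.076],"jaw": 0.0},
    {"translation": [-0.014,-0.001,0],"twist": [0,0,-0.076],"jaw": 0.0},
    {"translation": [-0.016,-0.001,0],"twist": [0,0,-0.076],"jaw": 0.0},
    {"translation": [-0.018,-0.001,0],"twist": [0,0,-0.076],"jaw": 0.0},
    {"translation": [-0.018,-0.001,0],"twist": [0,0,-0.076],"jaw": 0.0}
  ]
}}

```text
t: 13.75
ee_pos: [505.3, 2.4, 33.1]
tool_rot: [-0.081, 0.997, 0.0, -0.0]
contact_force: [-1.5, -0.1, -0.3]
finger_gap: 0.5
finger_force: 0.7
```

Call:
{"api": "play_rows", "payload": {
  "motion": [
    {"translation": [-0.002,0,0],"twist": [0,0,0],"jaw": 0.0},
    {"translation": [-0.004,-0.0005,0],"twist": [0,0,0],"jaw": 0.0},
    {"translation": [-0.005,-0.0005,0],"twist": [0,0,0],"jaw": 0.0},
    {"translation": [-0.005,-0.0005,0],"twist": [0,0,0],"jaw": 0.0}
  ]
}}

```text
t: 14.25
ee_pos: [509.6, 2.5, 33.0]
tool_rot: [-0.081, 0.997, -0.0, -0.001]
contact_force: [-10.7, -3.2, 2.9]
finger_gap: 0.2
finger_force: 4.9
```

Call:
{"api": "play_rows", "payload": {
  "motion": [
    {"translation": [-0.001,0,0],"twist": [0,0,0],"jaw": 0.0},
    {"translation": [-0.002,-0.0002,0],"twist": [0,0,0],"jaw": 0.0},
    {"translation": [-0.002,-0.0002,0],"twist": [0,0,0],"jaw": 0.0}
  ]
}}

```text
t: 14.62
ee_pos: [511.5, 2.3, 33.0]
tool_rot: [-0.081, 0.997, -0.0, -0.001]
contact_force: [-9.7, -6.6, 3.8]
finger_gap: 0.3
finger_force: 4.9
```

Call:
{"api": "play_rows", "payload": {
  "motion": [
    {"translation": [-0.001,0,0],"twist": [0,0,0],"jaw": 0.0},
    {"translation": [-0.002,-0.0002,0],"twist": [0,0,0],"jaw": 0.0},
    {"translation": [-0.003,-0.0003,0],"twist": [0,0,0],"jaw": 0.0},
    {"translation": [-0.003,-0.0003,0],"twist": [0,0,0],"jaw": 0.0}
  ]
}}

```text
t: 15.12
ee_pos: [514.4, 2.4, 32.8]
tool_rot: [-0.081, 0.997, -0.0, -0.001]
contact_force: [-11.2, -6.7, 2.7]
finger_gap: 0.4
finger_force: 5.1
```

Call:
{"api": "play_rows", "payload": {
  "motion": [
    {"translation": [-0.001,0,0],"twist": [0,0,0],"jaw": 0.0},
    {"translation": [-0.002,-0.0002,0],"twist": [0,0,0],"jaw": 0.0},
    {"translation": [-0.003,-0.0003,0],"twist": [0,0,0],"jaw": 0.0},
    {"translation": [-0.003,-0.0003,0],"twist": [0,0,0],"jaw": 0.0}
  ]
}}

```text
t: 15.62
ee_pos: [517.2, 2.5, 32.7]
tool_rot: [-0.081, 0.997, -0.001, -0.002]
contact_force: [-12.7, -8.2, 2.6]
finger_gap: 0.8
finger_force: 5.9
```

Call:
{"api": "play_rows", "payload": {
  "motion": [
    {"translation": [-0.001,0,0],"twist": [0,0,0],"jaw": 0.0},
    {"translation": [-0.002,-0.0002,0],"twist": [0,0,0],"jaw": 0.0},
    {"translation": [-0.002,-0.0002,0],"twist": [0,0,0],"jaw": 0.0}
  ]
}}

```text
t: 16.0
ee_pos: [519.6, 3.0, 32.7]
tool_rot: [-0.081, 0.997, -0.0, -0.001]
contact_force: [-8.0, -3.7, -0.3]
finger_gap: 0.8
finger_force: 3.9
```

Call:
{"api": "play_rows", "payload": {
  "motion": [
    {"translation": [-0.001,-0.0001,0],"twist": [0,0,0],"jaw": 0.0},
    {"translation": [-0.0015,-0.0002,0],"twist": [0,0,0],"jaw": 0.0},
    {"translation": [-0.0015,-0.0002,0],"twist": [0,0,0],"jaw": 0.0}
  ]
}}

```text
t: 16.38
ee_pos: [520.0, 3.0, 32.6]
tool_rot: [-0.081, 0.997, -0.0, -0.002]
contact_force: [-20.6, -4.7, 6.8]
finger_gap: 0.9
finger_force: 10.3
```

The force dropped and then rose against the hard stop, so the latch has probably snapped in. I back off and look.

Call:
{"api": "play_rows", "payload": {
  "motion": [
    {"translation": [0.002,0,0],"twist": [0,0,0],"jaw": 0.0},
    {"translation": [0.005,0,0],"twist": [0,0,0],"jaw": 0.0},
    {"translation": [0.015,0.001,0],"twist": [0,0,0],"jaw": 0.0},
    {"translation": [0.04,0.002,0],"twist": [0,0,0],"jaw": 0.0},
    {"translation": [0.07,0.004,-0.02],"twist": [0,0,0],"jaw": 0.0},
    {"translation": [0.1,0.005,-0.07],"twist": [0,0,0],"jaw": 0.0},
    {"translation": [0.11,0.005,-0.12],"twist": [0,0,0],"jaw": 0.0},
    {"translation": [0.11,0.005,-0.15],"twist": [0,0,0],"jaw": 0.0},
    {"translation": [0.11,0.005,-0.15],"twist": [0,0,0],"jaw": 0.0},
    {"translation": [0.11,0.005,-0.15],"twist": [0,0,0],"jaw": 0.0}
  ]
}}

```text
t: 17.62
ee_pos: [412.0, -9.4, 182.2]
tool_rot: [-0.081, 0.997, 0.0, -0.0]
contact_force: [0.1, -0.0, 0.2]
finger_gap: 0.3
finger_force: 0.0
```

```bash
python3 - <<'E'
from w import *
a=optics.grab_frame("side")[:,:,::-1];b=optics.grab_frame("top")[:,:,::-1]
f=lambda im:cv2.resize(im,(390,390),interpolation=cv2.INTER_CUBIC)
cv2.imwrite("pics/c6.png",np.hstack([f(a[150:255,235:340]),f(b[115:215,195:295])]));print(r.sense()["t"])
E
```

```text
17.725
```

View pics/c6.png

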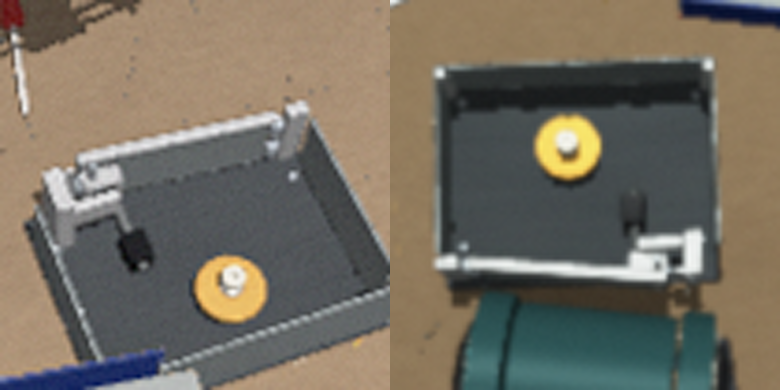

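The gate stays shut on its own at about 0.06 rad, a second after release (latched by the strike at about (690,250) in the right half). The insulator stands upright at the centre of the disc. I hand it in.

```bash
python3 -c "
from workcell import r
print(r.job_done())"
```

```text
the job is handed in; nothing more can be done
None
```

The insulator stands upright near the centre of the brass disc, and the gate stayed shut on its latch at about 0.06 rad after I let go, with a highest reading of about 22 N on the gate; I handed the job in at about 18 s (no verdict shown).

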